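# Stage capacitors by size on a bench rail

### The job

Line up the four black capacitors on the staging rail in order of size, each standing upright on the middle of its own rubber pad, with the smallest on the pad beside the steel end stop and the largest on the pad farthest from it. Do not let any of them fall over on the way, and leave them standing free.

Things in the scene. Friction and masses are not known exactly. Their poses are not given: they have to be found in the camera images.
- cap1_center (a point): The smallest of four upright round capacitors (black sleeve, grey top, two small steel terminals on top): 30 mm diameter, 45 mm high in all, of which the terminals are the top 4 mm. This point is its centre, 22.5 mm above its underside; z is up its axis. Loose, 30 to 370 g, starts standing on the table.
- cap2_center (a point): The second smallest of four upright round capacitors (black sleeve, grey top, two small steel terminals on top): 38 mm diameter, 58 mm high in all, of which the terminals are the top 4 mm. This point is its centre, 29 mm above its underside; z is up its axis. Loose, 30 to 370 g, starts standing on the table.
- cap3_center (a point): The second largest of four upright round capacitors (black sleeve, grey top, two small steel terminals on top): 46 mm diameter, 71 mm high in all, of which the terminals are the top 4 mm. This point is its centre, 35.5 mm above its underside; z is up its axis. Loose, 30 to 370 g, starts standing on the table.
- cap4_center (a point): The largest of four upright round capacitors (black sleeve, grey top, two small steel terminals on top): 54 mm diameter, 84 mm high in all, of which the terminals are the top 4 mm. This point is its centre, 42 mm above its underside; z is up its axis. Loose, 30 to 370 g, starts standing on the table.
- pad_a: Round flat black rubber pad, 66 mm diameter, 3 mm thick, with a small white centre dot, fixed on a low aluminium rail (12 mm high, 80 mm wide, 440 mm long); first pad, at the rail's +y end. Origin: centre of its underside, so its top is 3 mm above the origin and 15 mm above the table. y runs along the rail, x across it. Pads are 76 to 92 mm apart.
- pad_b: Round flat black rubber pad, 66 mm diameter, 3 mm thick, with a small white centre dot, fixed on a low aluminium rail (12 mm high, 80 mm wide, 440 mm long); second pad from the +y end. Origin: centre of its underside, so its top is 3 mm above the origin and 15 mm above the table. y runs along the rail, x across it. Pads are 76 to 92 mm apart.
- pad_c: Round flat black rubber pad, 66 mm diameter, 3 mm thick, with a small white centre dot, fixed on a low aluminium rail (12 mm high, 80 mm wide, 440 mm long); third pad from the +y end. Origin: centre of its underside, so its top is 3 mm above the origin and 15 mm above the table. y runs along the rail, x across it. Pads are 76 to 92 mm apart.
- pad_d: Round flat black rubber pad, 66 mm diameter, 3 mm thick, with a small white centre dot, fixed on a low aluminium rail (12 mm high, 80 mm wide, 440 mm long); fourth pad, at the rail's -y end. Origin: centre of its underside, so its top is 3 mm above the origin and 15 mm above the table. y runs along the rail, x across it. Pads are 76 to 92 mm apart.
- end_stop: Dark steel end stop, a block 70 mm across the rail, 24 mm along it, 40 mm high with two bolt heads 3 mm higher, fixed on top of one end of the rail (either end; the other end has only two low bolt heads), 68 to 76 mm from the centre of the nearest pad. Origin: centre of its underside, on the rail's top; y runs along the rail.

How it is judged (in metres and radians):
At the end, for the whole second after the job is handed in: Counting from the pad beside the end stop, the smallest, second smallest, second largest and largest capacitor stand each on its own pad: centre within 12 mm of the pad's centre horizontally, resting on the pad (no more than 4 mm high), upright within 0.1 rad, at rest (under 0.02 m/s) (((horizontal distance between end_stop and pad_a below 0.15 m and horizontal distance between cap1_center and pad_a below 0.012 m and z of cap1_center in the frame of pad_a below 0.0295 m and horizontal distance between cap2_center and pad_b below 0.012 m and z of cap2_center in the frame of pad_b below 0.036 m and horizontal distance between cap3_center and pad_c below 0.012 m and z of cap3_center in the frame of pad_c below 0.0425 m and horizontal distance between cap4_center and pad_d below 0.012 m and z of cap4_center in the frame of pad_d below 0.049 m) or (horizontal distance between end_stop and pad_d below 0.15 m and horizontal distance between cap1_center and pad_d below 0.012 m and z of cap1_center in the frame of pad_d below 0.0295 m and horizontal distance between cap2_center and pad_c below 0.012 m and z of cap2_center in the frame of pad_c below 0.036 m and horizontal distance between cap3_center and pad_b below 0.012 m and z of cap3_center in the frame of pad_b below 0.0425 m and horizontal distance between cap4_center and pad_a below 0.012 m and z of cap4_center in the frame of pad_a below 0.049 m)) and angle between each of cap1_center, cap2_center, cap3_center, cap4_center's own z axis and vertical below 0.1 rad and linear speed of each of cap1, cap2, cap3, cap4 below 0.02 m/s); the robot touches nothing.
It fails at once if a capacitor falls over (tilts more than 1 rad) (angle between any of cap1_center, cap2_center, cap3_center, cap4_center's own z axis and vertical above 1 rad).
It also fails if it takes over 106 s, if anything falls off the work surface, if the arm or the gripper's body presses on something with over 40 N, if the wrist force passes 120 N, or if a joint passes its speed limit or range.

### The arm

A 6-joint arm with a two-finger parallel gripper is mounted at the origin on the work surface. World frame = base frame: x ahead of the robot, y to its left, z up, the work surface at z = 0. Lengths are in mm, angles in rad, forces in N, time in s.
With the tool pointing down it reaches from about 300 to 775 mm from the base axis. Payload 14.6 kg.
Tool frame: the origin (TCP) lies on the centre line of the jaws, within the pads' length; the fingertips stand 11 mm ahead of it and the grasp point (between the pads) lies 8 mm behind it; x points along the fingers, y is the direction in which the jaws open and shut, and the axes are right-handed (so a half turn about x gives the same grasp; the last joint's range is limited). The gripper opens to 94 mm and grips with 3 to 60 N. Pads are 16 mm wide; open, the fingers measure 119 mm over their backs; the gripper's body (75 mm by 177 mm) begins 78 mm behind the grasp point.
Start: joints at [1.09, 0.3, 1.521, -0, 1.321, -0.067], TCP at [221.147, 503.571, 216.446] pointing down, gripper open.
Joint ranges: [-3.03, 3.03], [-0.79, 2.21], [0.23, 2.52], [-1.04, 4.18], [0, 3.07], [-2.55, 2.55]. Speed limits (rad/s): [2.22, 2.22, 2.57, 3.14, 3.14, 3.14].

### API

Orientations are given as [roll, pitch, yaw] about the fixed x, y, z axes, in that order (R = Rz(yaw) Ry(pitch) Rx(roll)).
In Python, from cell import manip gives the robot as it stands.
- The arm moves only by the shell command python3 -m handwheel 'ROWS' [OPENING] [FORCE]. ROWS is JSON, a list of rows, each a list of 2 entries, a list of its own where there are three numbers: the shift along the tool's x, y, z in mm, then the turn about the tool's x in rad. In form: [[[x, y, z], spin], ...]. A call has exactly 10 rows; each row shifts and turns the commanded pose from where the row before left it, along the tool's axes as they then stand; what a row does not reach is not made up. A row lasts 1/8 s, in which the tool goes at most 62.5 mm and 10.7 degrees, less where a joint would pass 70% of its speed; a pose out of reach is approached as far as the arm can. A call with a gripper value outside its range is refused whole. OPENING is the closure in counts, from 0 (fully open) to 255 (shut), set as the call begins (- or left out, the last holds). The fingers move at their own pace and stop on an object; FORCE is the grip in N (left out, the last holds). Time passes only in rows, so rows that do not move let the fingers close, or fill a call up. It gives the time, the measured TCP pose, the force and the opening at its end, in the units of the state.
- manip.read_state(): the state, without advancing time (a new reading comes with each control period).
- manip.camera(name): name is "scene" or "top" or "wrist"; returns a dict with "pixels" (480x640x3 uint8, red, green, blue), "z_map" (480x640 float32, mm along the optical axis (not along the pixel's ray), 0 where there is no reading), "mtx" (3x3 intrinsics, pixels), "k1" (the pictures are not rectified: a ray, as slopes to the right and down, at radius r is drawn at 1 + k1 r^2 times it, then the intrinsics apply), "xyz" and "orientation" of the camera in the world. Camera axes: x right, y up, looking along -z (the intrinsics and any distortion apply to the point x, -y, -z); pixel columns grow to the right and rows downward; lengths in mm; the calibration is good to about 2 mm. A picture is of the moment at which its call begins.
- manip.sign_off(): hands the job in, once; it reports no verdict.
Trained networks look in the newest picture that a camera, given by its name, has taken for a name from the list of things; names that differ only in an ending like _2 or _b are one class to them, and where a whole thing is asked for, a point or a joint stands for the part that bears it (a point fixed in the world has none). Each returns a list of dicts, best first, with "confidence" (0 to 1); they miss things now and then, are a little off and sometimes report something else, mostly with a low value. They report only what shows in the picture. A call takes as long as a camera call.
- manip.cut_out(target, camera): "region" (480x640 bool, what is visible of it) and "centre" ([column, row] in pixels, amid what is visible of it).
The state is a dict: "clock": time; "joints": joint angles; "qd": joint speeds; "effort": joint torques, N m; "eef_pos": TCP position; "eef_rot": TCP orientation; "wrist_force": force on the tool from outside, world axes, zero at the start; "moment": the same for the moment, N m; "finger_gap": finger opening in mm.
Only numpy, scipy, OpenCV 4.12 (cv2) and the standard library are available. Lean on these libraries where they do the work, as an engineer would, in place of code of your own. Each camera call takes 0.05 s, during which the arm holds its last target. There are 200 camera calls.

## Working session

There is one attempt and no reset: what is moved stays moved. The work goes in short steps, Python scripts to look and compute and a shell command to move; the robot and the scene stay as the last step left them, time stands still between calls to the robot, and variables do not carry over. Pictures are saved under pics/ and viewed, about 12 in all and at most 16, crops included, and the job is handed in when it is done.

```bash
mkdir -p pics
cat > h.py <<'E'
import numpy as np, cv2
from scipy.spatial.transform import Rotation as R
from cell import manip
def pts(c):
    v,u=np.mgrid[0:480,0:640].astype(float)
    uv=np.stack([u.ravel(),v.ravel()],-1)[:,None]
    k=np.array([c["k1"],0,0,0],float)
    s=cv2.undistortPoints(uv,np.array(c["mtx"],float),k)[:,0].reshape(480,640,2)
    z=c["z_map"].astype(float)
    P=np.stack([s[...,0]*z,-s[...,1]*z,-z],-1)
    return P@rot(c["orientation"]).T+np.array(c["xyz"])
def rot(o): return R.from_euler("xyz",o).as_matrix() if np.size(o)==3 else np.array(o).reshape(3,3)
E
python3 - <<'E'
from h import *
print(manip.read_state())
for n in("top","scene"):
    c=manip.camera(n); cv2.imwrite(f"pics/{n}0.png",c["pixels"][...,::-1]); P=pts(c)
    print(n,c["xyz"],c["orientation"],c["k1"])
    for t in("cap1_center","cap2_center","cap3_center","cap4_center","pad_a","end_stop"):
        for d in manip.cut_out(t,n):
            m=d["region"]&(c["z_map"]>0); q=P[m]
            if len(q)<5: continue
            zt=np.percentile(q[:,2],90); top=q[abs(q[:,2]-zt)<6]
            print(t,round(d["confidence"],2),np.round(d["centre"]),m.sum(),"ztop",round(zt),"c",np.round((top.min(0)+top.max(0))/2,1),np.round(np.ptp(top,axis=0)), np.round(np.median(top,axis=0)))
E
```

```text
{'clock': 0.0, 'joints': array([ 1.09035291e+00,  3.00459438e-01,  1.52155312e+00,  1.71077397e-05,
        1.32070963e+00, -6.65770661e-02]), 'qd': array([ 0.0003396 , -0.00039761,  0.00062392, -0.00028662,  0.00079395,
       -0.00029394]), 'effort': array([ 1.38029940e-03, -5.31812704e+01, -3.52744746e+01,  7.08764512e-02,
        2.43641669e-02, -1.14293443e-04]), 'eef_pos': array([221.05922985, 503.35635629, 215.90455096]), 'eef_rot': array([-1.65204278,  1.56966667, -2.06591337]), 'wrist_force': array([-0.31329074,  0.71120211,  0.20203318]), 'moment': array([-0.00022348,  0.01163132,  0.01002738]), 'finger_gap': 93.73693763312563}
top [ 350.26527176    7.79292909 1058.14355363] [ 0.18414614  0.00924573 -1.55536428] -0.07087504204963486
cap1_center 0.49 [473. 280.] 213 ztop 44 c [ 453.8 -290.3   43. ] [25. 29. 10.] [ 454. -289.   42.]
cap2_center 0.61 [208. 281.] 324 ztop 57 c [438.4 280.6  56.4] [34. 33. 10.] [438. 280.  55.]
cap3_center 0.73 [383. 290.] 437 ztop 70 c [428.5 -84.5  68.8] [45. 43.  9.] [428. -84.  68.]
cap4_center 0.75 [294. 279.] 612 ztop 83 c [447.2  96.6  82
[... 903 characters left out ...]
 503 ztop 57 c [442.2 279.6  55.7] [33. 38.  9.] [443. 279.  56.]
cap3_center 0.8 [258. 200.] 805 ztop 71 c [430.7 -84.5  69.2] [43. 44.  9.] [433. -85.  69.]
cap4_center 0.6 [349. 186.] 1120 ztop 83 c [448.7  95.2  82.3] [55. 50. 10.] [451.  95.  82.]
pad_a 0.76 [425. 258.] 851 ztop 16 c [628.2 180.4  14.6] [69. 65.  8.] [631. 180.  15.]
pad_a 0.76 [331. 274.] 940 ztop 17 c [611.7   8.7  14.8] [70. 64.  8.] [614.   9.  15.]
pad_a 0.75 [285. 284.] 885 ztop 16 c [605.7 -76.3  15. ] [66. 63.  9.] [607. -76.  15.]
pad_a 0.7 [378. 265.] 879 ztop 16 c [622.4  97.9  14.4] [65. 67.  8.] [623.  97.  15.]
end_stop 0.71 [246. 286.] 658 ztop 54 c [ 600.1 -143.    52.6] [71. 28.  9.] [ 601. -144.   52.]
```

View pics/top0.png

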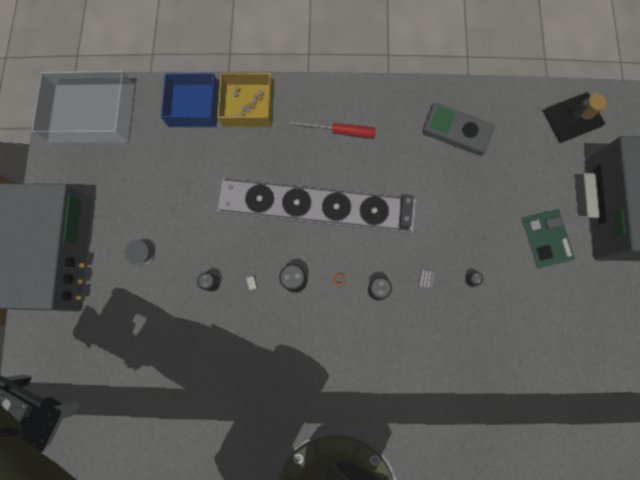

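View pics/scene0.png

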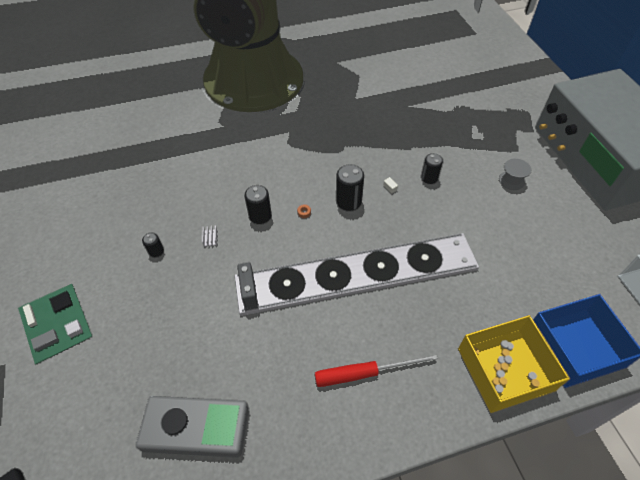

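Top view: the rail runs from (220,195) to (413,212), with the end stop at (405,212), its -y end. The caps are at (208,281) cap2, (293,277) cap4, (381,287) cap3 and (474,278) cap1. The networks agree with the scene view. So cap1 goes to pad_d, cap2 to pad_c, cap3 to pad_b and cap4 to pad_a. I'll turn the jaws across the rail first.

```bash
cat >> h.py <<'E'
CAP={1:(454,-290),2:(440,280),3:(429.5,-84.5),4:(448,96)}
PAD={1:(604.7,-76),2:(612.5,9),3:(621.3,97.5),4:(629,182)}
def to(x,y,z):
    s=manip.read_state(); M=rot(s["eef_rot"]); d=M.T@(np.array([x,y,z])-s["eef_pos"])
    print("to",(x,y,z),"tool delta",np.round(d,1))
def st():
    s=manip.read_state(); M=rot(s["eef_rot"])
    print("t",s["clock"],"pos",np.round(s["eef_pos"],1),"yang",round(np.arctan2(M[1,1],M[0,1]),3),"xaxis",np.round(M[:,0],3),"gap",round(s["finger_gap"],1),"F",np.round(s["wrist_force"],1))
E
python3 -m handwheel '[[[0,0,0],0.18],[[0,0,0],0.18],[[0,0,0],0.18],[[0,0,0],0.18],[[0,0,0],0.18],[[0,0,0],0.18],[[0,0,0],0.17],[[0,0,0],0],[[0,0,0],0],[[0,0,0],0]]' 0 25
python3 -c "
from h import *
st();to(*CAP[2],140);to(*CAP[2],24)"
```

```text
clock: 1.95
eef_pos: [221.1, 503.6, 216.4]
eef_rot: [-1.184, 1.571, -2.845]
wrist_force: [0.5, 0.5, 0.4]
finger_gap: 93.8
t 1.95 pos [221.1 503.6 216.4] yang -0.091 xaxis [-0. -0. -1.] gap 93.8 F [0.5 0.5 0.4]
to (440, 280, 140) tool delta [ 76.4 238.2 202.8]
to (440, 280, 24) tool delta [192.4 238.2 202.8]
```

```bash
python3 -m handwheel '[[[9.5,30,25],0],[[9.5,30,25],0],[[9.5,30,25],0],[[9.5,30,25],0],[[9.5,30,25],0],[[9.5,30,25],0],[[9.5,29,26],0],[[9.5,29,26],0],[[0,0,0],0],[[0,0,0],0]]'
python3 -c "
from h import *
st();to(*CAP[2],24)
c=manip.camera('wrist'); cv2.imwrite('pics/w1.png',c['pixels'][...,::-1]); P=pts(c)
for d in manip.cut_out('cap2_center','wrist'):
    q=P[d['region']&(c['z_map']>0)]; t=q[abs(q[:,2]-54)<5]
    print(d['confidence'],d['centre'],len(t), np.round((t.min(0)+t.max(0))/2,1),np.round(np.ptp(t,axis=0)))
"
```

```text
clock: 3.2
eef_pos: [439.1, 280.7, 140.6]
eef_rot: [3.114, 1.571, 1.451]
wrist_force: [-0.5, 0.6, -0.1]
finger_gap: 93.9
t 3.2 pos [439.1 280.7 140.6] yang -0.092 xaxis [ 0.  0. -1.] gap 93.9 F [-0.5  0.6 -0.1]
to (440, 280, 24) tool delta [116.6   1.    0.7]
0.86 [317.1, 242.3] 1795 [440.  280.4  54. ] [37. 37. 10.]
```

View pics/w1.png

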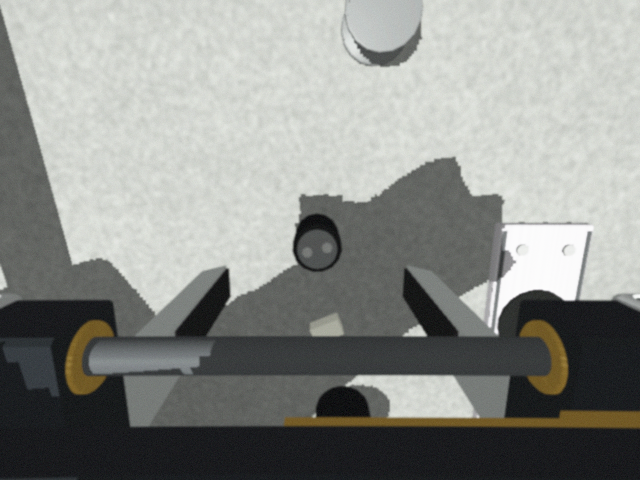

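The wrist view shows cap2 between the jaws at (317,242). It measures (440.0, 280.4), which agrees. Descend and grip.

```bash
python3 -m handwheel '[[[20,1,0],0],[[20,0,0.5],0],[[20,0,0],0],[[20,0,0],0],[[16,0,0],0],[[12,0,0],0],[[8.5,0,0],0],[[0,0,0],0],[[0,0,0],0],[[0,0,0],0]]'
python3 -m handwheel '[[[0,0,0],0],[[0,0,0],0],[[0,0,0],0],[[0,0,0],0],[[0,0,0],0],[[0,0,0],0],[[0,0,0],0],[[0,0,0],0],[[0,0,0],0],[[0,0,0],0]]' 255 25
python3 -c "
from h import *
st();to(*PAD[2],24)"
```

```text
clock: 4.55
eef_pos: [440.5, 279.8, 24.4]
eef_rot: [2.149, 1.57, 0.486]
wrist_force: [-0.2, 0.8, -0.2]
finger_gap: 94.0
clock: 5.8
eef_pos: [440.3, 279.8, 24.0]
eef_rot: [-1.365, 1.571, -3.029]
wrist_force: [-0.3, 0.2, -0.7]
finger_gap: 37.8
t 5.8 pos [440.3 279.8  24. ] yang -0.093 xaxis [-0. -0. -1.] gap 37.8 F [-0.3  0.2 -0.7]
to (612.5, 9, 24) tool delta [-1.000e-01  1.966e+02  2.536e+02]
```

```bash
python3 -m handwheel '[[[-12,0,0],0],[[-18,0,0],0],[[-15,14,18],0],[[0,28,36],0],[[0,33,42],0],[[0,33,42],0],[[0,33,42],0],[[0,28,36],0],[[0,19,25],0],[[0,8.5,12.5],0]]'
python3 -m handwheel '[[[0,0,0],0],[[0,0,0],0],[[0,0,0],0],[[0,0,0],0],[[0,0,0],0],[[0,0,0],0],[[0,0,0],0],[[0,0,0],0],[[0,0,0],0],[[0,0,0],0]]'
python3 -c "
from h import *
st();to(*PAD[2],39.5)"
```

```text
clock: 7.05
eef_pos: [613.1, 7.8, 70.0]
eef_rot: [1.612, 1.57, -0.053]
wrist_force: [-1.1, 0.5, -0.3]
finger_gap: 37.5
clock: 8.3
eef_pos: [612.4, 9.1, 69.0]
eef_rot: [-1.373, 1.571, -3.037]
wrist_force: [-0.8, 0.1, -1.1]
finger_gap: 37.8
t 8.3 pos [612.4   9.1  69. ] yang -0.093 xaxis [-0. -0. -1.] gap 37.8 F [-0.8  0.1 -1.1]
to (612.5, 9, 39.5) tool delta [29.5  0.1  0.1]
```

```bash
python3 -m handwheel '[[[9,0,0],0],[[8,0,0],0],[[5,0,0],0],[[4,0,0],0],[[2,0,0],0],[[1.5,0,0],0],[[0,0,0],0],[[0,0,0],0],[[0,0,0],0],[[0,0,0],0]]'
python3 -m handwheel '[[[0,0,0],0],[[0,0,0],0],[[0,0,0],0],[[0,0,0],0],[[0,0,0],0],[[0,0,0],0],[[0,0,0],0],[[0,0,0],0],[[0,0,0],0],[[0,0,0],0]]' 0
python3 -m handwheel '[[[-10,0,0],0],[[-20,0,0],0],[[-30,0,0],0],[[-30,0,0],0],[[-30,0,0],0],[[0,0,0],0],[[0,0,0],0],[[0,0,0],0],[[0,0,0],0],[[0,0,0],0]]'
python3 -c "
from h import *
st();to(*CAP[4],40)
c=manip.camera('top');P=pts(c)
for n in (2,4):
  d=manip.cut_out(f'cap{n}_center','top')[0]
  q=P[d['region']&(c['z_map']>0)]; t=q[q[:,2]>np.percentile(q[:,2],90)-6]
  print(n,d['confidence'],d['centre'],len(t), np.round((t.min(0)+t.max(0))/2,1),np.round(np.ptp(t,axis=0)))
"
```

```text
clock: 9.55
eef_pos: [612.4, 9.1, 39.5]
eef_rot: [1.667, 1.571, 0.003]
wrist_force: [0.2, 0.6, -0.3]
finger_gap: 37.6
clock: 10.8
eef_pos: [612.4, 9.1, 39.4]
eef_rot: [1.088, 1.571, -0.575]
wrist_force: [0.2, -0.8, -0.2]
finger_gap: 94.0
clock: 12.05
eef_pos: [612.3, 9.1, 159.1]
eef_rot: [-1.568, 1.57, 3.052]
wrist_force: [-0.1, -0.7, 0.2]
finger_gap: 93.8
t 12.05 pos [612.3   9.1 159.1] yang -0.093 xaxis [-0.001  0.    -1.   ] gap 93.8 F [-0.1 -0.7  0.2]
to (448, 96, 40) tool delta [ 119.2 -171.6  -71.3]Traceback (most recent call last):
  File "<string>", line 6, in <module>
    d=manip.cut_out(f'cap{n}_center','top')[0]
      ~~~~~~~~~~~~~~~~~~~~~~~~~~~~~~~~~~~~~^^^
IndexError: list index out of range
```

```bash
python3 -m handwheel '[[[0,-12,-5],0],[[0,-24,-10],0],[[0,-35,-15],0],[[0,-35,-15],0],[[0,-30,-12],0],[[0,-20,-8],0],[[0,-12,-5],0],[[0,-3.6,-1.3],0],[[0,0,0],0],[[0,0,0],0]]'
python3 -c "
from h import *
st();to(*CAP[4],40)
c=manip.camera('wrist');P=pts(c)
for d in manip.cut_out('cap4_center','wrist'):
    q=P[d['region']&(c['z_map']>0)]; t=q[abs(q[:,2]-80)<5]
    print(d['confidence'],d['centre'],len(t), np.round((t.min(0)+t.max(0))/2,1),np.round(np.ptp(t,axis=0)))
c=manip.camera('scene');P=pts(c)
for d in manip.cut_out('cap2_center','scene'):
    q=P[d['region']&(c['z_map']>0)]; t=q[q[:,2]>np.percentile(q[:,2],90)-6]
    print(d['confidence'],d['centre'],len(t), np.round((t.min(0)+t.max(0))/2,1),np.round(np.ptp(t,axis=0)))
"
```

```text
clock: 13.4
eef_pos: [448.5, 95.8, 159.3]
eef_rot: [-0.893, 1.571, -2.557]
wrist_force: [-0.8, 0.3, -0.2]
finger_gap: 93.9
t 13.4 pos [448.5  95.8 159.3] yang -0.093 xaxis [-0. -0. -1.] gap 93.9 F [-0.8  0.3 -0.2]
to (448, 96, 40) tool delta [119.4  -0.6  -0.2]
0.85 [313.2, 244.4] 3876 [448.8  96.5  80. ] [53. 53. 10.]Traceback (most recent call last):
  File "<string>", line 7, in <module>
    print(d['confidence'],d['centre'],len(t), np.round((t.min(0)+t.max(0))/2,1),np.round(np.ptp(t,axis=0)))
                                                        ~~~~~^^^
    return umr_minimum(a, axis, None, out, keepdims, initial, where)
ValueError: zero-size array to reduction operation minimum which has no identity
```

Well aligned (within about 0.7 mm). Descend, grip and lift.

```bash
python3 -m handwheel '[[[20,0,0],0],[[20,0,0],0],[[20,0,0],0],[[20,0,0],0],[[17,0,0],0],[[12,0,0],0],[[8,0,0],0],[[2.3,0,0],0],[[0,0,0],0],[[0,0,0],0]]'
python3 -m handwheel '[[[0,0,0],0],[[0,0,0],0],[[0,0,0],0],[[0,0,0],0],[[0,0,0],0],[[0,0,0],0],[[0,0,0],0],[[0,0,0],0],[[0,0,0],0],[[0,0,0],0]]' 255 30
python3 -m handwheel '[[[-8,0,0],0],[[-12,0,0],0],[[-12,0,0],0],[[-8,0,0],0],[[0,0,0],0],[[0,0,0],0],[[0,0,0],0],[[0,0,0],0],[[0,0,0],0],[[0,0,0],0]]'
python3 -c "
from h import *
st();to(*PAD[4],55.5)"
```

```text
clock: 14.75
eef_pos: [448.4, 96.1, 40.5]
eef_rot: [1.814, 1.57, 0.151]
wrist_force: [-0.6, 0.1, -0.5]
finger_gap: 94.0
clock: 16.0
eef_pos: [448.2, 96.0, 40.2]
eef_rot: [-1.226, 1.571, -2.89]
wrist_force: [-0.8, -0.6, 1.6]
finger_gap: 53.5
clock: 17.25
eef_pos: [448.2, 96.0, 80.1]
eef_rot: [-1.359, 1.571, -3.023]
wrist_force: [-0.2, 0.2, -2.1]
finger_gap: 53.8
t 17.25 pos [448.2  96.   80.1] yang -0.093 xaxis [-0. -0. -1.] gap 53.8 F [-0.2  0.2 -2.1]
to (629, 182, 55.5) tool delta [  24.6  172.1 -102.4]
```

```bash
python3 -m handwheel '[[[0,10,-6],0],[[0,20,-12],0],[[0,28,-17],0],[[0,32,-19],0],[[0,30,-18],0],[[0,24,-14],0],[[0,16,-10],0],[[0,9,-5],0],[[0,3.1,-1.4],0],[[0,0,0],0]]'
python3 -m handwheel '[[[0,0,0],0],[[0,0,0],0],[[7,0,0],0],[[6,0,0],0],[[5,0,0],0],[[3,0,0],0],[[2,0,0],0],[[1.2,0,0],0],[[0,0,0],0],[[0,0,0],0]]'
python3 -c "
from h import *
st();to(*PAD[4],55.5)"
```

```text
clock: 18.5
eef_pos: [628.9, 181.9, 80.1]
eef_rot: [-1.295, 1.571, -2.959]
wrist_force: [0.1, -0.4, -2.1]
finger_gap: 53.6
clock: 19.75
eef_pos: [629.1, 182.0, 56.1]
eef_rot: [1.863, 1.571, 0.199]
wrist_force: [0.2, 0.7, -2.2]
finger_gap: 53.6
t 19.75 pos [629.1 182.   56.1] yang -0.093 xaxis [ 0.  0. -1.] gap 53.6 F [ 0.2  0.7 -2.2]
to (629, 182, 55.5) tool delta [ 0.6 -0.1  0. ]
```

```bash
python3 -m handwheel '[[[0.8,0,0],0],[[0,0,0],0],[[0,0,0],0],[[0,0,0],0],[[0,0,0],0],[[0,0,0],0],[[0,0,0],0],[[0,0,0],0],[[0,0,0],0],[[0,0,0],0]]'
python3 -m handwheel '[[[0,0,0],0],[[0,0,0],0],[[0,0,0],0],[[0,0,0],0],[[0,0,0],0],[[0,0,0],0],[[0,0,0],0],[[0,0,0],0],[[0,0,0],0],[[0,0,0],0]]' 0
python3 -m handwheel '[[[-10,0,0],0],[[-20,0,0],0],[[-30,0,0],0],[[-30,0,0],0],[[-15,0,0],0],[[0,0,0],0],[[0,0,0],0],[[0,0,0],0],[[0,0,0],0],[[0,0,0],0]]'
python3 -c "
from h import *
st();to(*CAP[3],32)"
```

```text
clock: 21.0
eef_pos: [629.1, 182.0, 55.2]
eef_rot: [2.017, 1.571, 0.354]
wrist_force: [0.2, -0.2, -0.0]
finger_gap: 54.0
clock: 22.25
eef_pos: [629.0, 182.0, 55.1]
eef_rot: [-1.692, 1.571, 2.928]
wrist_force: [0.5, 0.6, 0.5]
finger_gap: 93.9
clock: 23.5
eef_pos: [629.0, 182.0, 159.8]
eef_rot: [-1.258, 1.57, -2.921]
wrist_force: [-0.0, -0.7, 0.0]
finger_gap: 94.0
t 23.5 pos [629.  182.  159.8] yang -0.093 xaxis [-0. -0. -1.] gap 94.0 F [-0.  -0.7  0. ]
to (429.5, -84.5, 32) tool delta [ 128.  -173.8  283.8]
```

```bash
python3 -m handwheel '[[[0,-10,16],0],[[0,-20,33],0],[[0,-28,46],0],[[0,-28,46],0],[[0,-28,46],0],[[0,-24,39],0],[[0,-18,29],0],[[0,-12,20],0],[[0,-5.8,8.8],0],[[0,0,0],0]]'
python3 -c "
from h import *
st();to(*CAP[3],32)
c=manip.camera('wrist');P=pts(c)
for d in manip.cut_out('cap3_center','wrist'):
    q=P[d['region']&(c['z_map']>0)]; t=q[abs(q[:,2]-67)<5]
    if len(t): print(d['confidence'],d['centre'],len(t), np.round((t.min(0)+t.max(0))/2,1),np.round(np.ptp(t,axis=0)))
c=manip.camera('scene');cv2.imwrite('pics/s2.png',c['pixels'][...,::-1])
"
```

```text
clock: 24.75
eef_pos: [429.7, -84.5, 160.3]
eef_rot: [1.645, 1.571, -0.019]
wrist_force: [-0.5, 1.1, 0.5]
finger_gap: 94.1
t 24.75 pos [429.7 -84.5 160.3] yang -0.094 xaxis [ 0. -0. -1.] gap 94.1 F [-0.5  1.1  0.5]
to (429.5, -84.5, 32) tool delta [128.3  -0.2   0. ]
0.6 [317.6, 244.0] 2531 [430.3 -84.6  67.1] [45. 45. 10.]
```

View pics/s2.png

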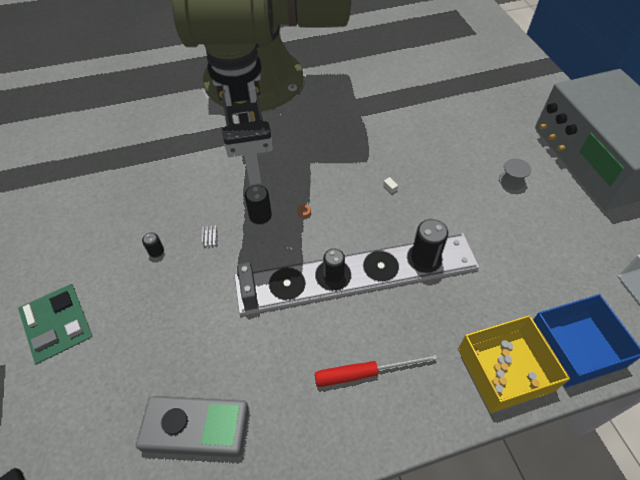

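Cap2 stands on pad_c at about (333,268) and cap4 on pad_a at about (430,245), both upright. The gripper is over cap3.

```bash
python3 -m handwheel '[[[20,0.5,0],0],[[22,0,0],0],[[22,0,0],0],[[22,0,0],0],[[18,0,0],0],[[13,0,0],0],[[8,0,0],0],[[3.3,0,0],0],[[0,0,0],0],[[0,0,0],0]]'
python3 -m handwheel '[[[0,0,0],0],[[0,0,0],0],[[0,0,0],0],[[0,0,0],0],[[0,0,0],0],[[0,0,0],0],[[0,0,0],0],[[0,0,0],0],[[0,0,0],0],[[0,0,0],0]]' 255 30
python3 -m handwheel '[[[-8,0,0],0],[[-14,0,0],0],[[-14,0,0],0],[[-9,0,0],0],[[0,0,0],0],[[0,0,0],0],[[0,0,0],0],[[0,0,0],0],[[0,0,0],0],[[0,0,0],0]]'
python3 -c "
from h import *
st();to(*PAD[3],47.5)"
```

```text
clock: 26.15
eef_pos: [430.4, -84.5, 32.3]
eef_rot: [1.359, 1.57, -0.305]
wrist_force: [0.9, 0.3, -0.0]
finger_gap: 93.9
clock: 27.4
eef_pos: [430.1, -84.5, 31.8]
eef_rot: [-1.771, 1.571, 2.848]
wrist_force: [-0.6, -0.1, -0.5]
finger_gap: 45.8
clock: 28.65
eef_pos: [430.1, -84.5, 76.8]
eef_rot: [-1.731, 1.571, 2.888]
wrist_force: [-0.4, 0.2, -1.6]
finger_gap: 45.4
t 28.65 pos [430.1 -84.5  76.8] yang -0.093 xaxis [-0.  0. -1.] gap 45.4 F [-0.4  0.2 -1.6]
to (621.3, 97.5, 47.5) tool delta [  29.3  173.5 -198.9]
```

```bash
python3 -m handwheel '[[[0,9,-12],0],[[0,18,-22],0],[[0,26,-32],0],[[0,29,-34],0],[[0,29,-33],0],[[0,26,-28],0],[[0,19,-20],0],[[0,11,-11],0],[[0,5,-5],0],[[0,1.5,-1.9],0]]'
python3 -m handwheel '[[[0,0,0],0],[[0,0,0],0],[[9,0,0],0],[[8,0,0],0],[[5,0,0],0],[[4,0,0],0],[[2,0,0],0],[[1.2,0,0],0],[[0,0,0],0],[[0,0,0],0]]'
python3 -c "
from h import *
st();to(*PAD[3],47.5)"
```

```text
clock: 29.9
eef_pos: [621.3, 97.9, 76.6]
eef_rot: [-1.402, 1.57, -3.065]
wrist_force: [0.6, 0.2, -1.9]
finger_gap: 45.7
clock: 31.15
eef_pos: [621.5, 97.5, 47.8]
eef_rot: [1.653, 1.57, -0.01]
wrist_force: [-0.2, 0.3, -1.3]
finger_gap: 45.5
t 31.15 pos [621.5  97.5  47.8] yang -0.093 xaxis [ 0. -0. -1.] gap 45.5 F [-0.2  0.3 -1.3]
to (621.3, 97.5, 47.5) tool delta [ 0.3 -0.2 -0. ]
```

```bash
python3 -m handwheel '[[[0.6,0,0],0],[[0,0,0],0],[[0,0,0],0],[[0,0,0],0],[[0,0,0],0],[[0,0,0],0],[[0,0,0],0],[[0,0,0],0],[[0,0,0],0],[[0,0,0],0]]'
python3 -m handwheel '[[[0,0,0],0],[[0,0,0],0],[[0,0,0],0],[[0,0,0],0],[[0,0,0],0],[[0,0,0],0],[[0,0,0],0],[[0,0,0],0],[[0,0,0],0],[[0,0,0],0]]' 0
python3 -m handwheel '[[[-10,0,0],0],[[-20,0,0],0],[[-30,0,0],0],[[-30,0,0],0],[[-20,0,0],0],[[0,0,0],0],[[0,0,0],0],[[0,0,0],0],[[0,0,0],0],[[0,0,0],0]]'
python3 -c "
from h import *
st();to(*CAP[1],18)"
```

```text
clock: 32.4
eef_pos: [621.3, 97.5, 47.0]
eef_rot: [-1.446, 1.571, -3.11]
wrist_force: [0.6, 0.4, -2.2]
finger_gap: 45.7
clock: 33.65
eef_pos: [621.3, 97.5, 47.0]
eef_rot: [-1.668, 1.571, 2.951]
wrist_force: [0.6, -0.5, 0.1]
finger_gap: 94.3
clock: 34.9
eef_pos: [621.3, 97.4, 156.7]
eef_rot: [-1.33, 1.57, -2.993]
wrist_force: [-0.9, -0.1, -0.3]
finger_gap: 93.9
t 34.9 pos [621.3  97.4 156.7] yang -0.093 xaxis [-0. -0. -1.] gap 93.9 F [-0.9 -0.1 -0.3]
to (454, -290, 18) tool delta [ 138.8 -130.5  401.3]
```

```bash
python3 -m handwheel '[[[0,-6,20],0],[[0,-13,40],0],[[0,-18,54],0],[[0,-18,56],0],[[0,-18,56],0],[[0,-18,55],0],[[0,-17,52],0],[[0,-13,40],0],[[0,-7,20],0],[[0,-2.5,8.3],0]]'
python3 -m handwheel '[[[0,0,0],0],[[10,0,0],0],[[16,0,0],0],[[16,0,0],0],[[10,0,0],0],[[0,0,0],0],[[0,0,0],0],[[0,0,0],0],[[0,0,0],0],[[0,0,0],0]]'
python3 -c "
from h import *
st();to(*CAP[1],18)
c=manip.camera('wrist');P=pts(c)
for d in manip.cut_out('cap1_center','wrist'):
    q=P[d['region']&(c['z_map']>0)]; t=q[abs(q[:,2]-41)<5]
    if len(t): print(d['confidence'],d['centre'],len(t), np.round((t.min(0)+t.max(0))/2,1),np.round(np.ptp(t,axis=0)))
"
```

```text
clock: 36.15
eef_pos: [452.8, -291.3, 157.1]
eef_rot: [-0.554, 1.571, -2.22]
wrist_force: [-1.3, 0.1, 0.2]
finger_gap: 93.8
clock: 37.4
eef_pos: [454.2, -290.0, 105.2]
eef_rot: [1.029, 1.571, -0.635]
wrist_force: [0.1, -1.9, 0.5]
finger_gap: 93.9
t 37.4 pos [ 454.2 -290.   105.2] yang -0.093 xaxis [ 0. -0. -1.] gap 93.9 F [ 0.1 -1.9  0.5]
to (454, -290, 18) tool delta [87.2 -0.2 -0. ]
0.63 [320.3, 253.4] 1327 [ 454.6 -291.1   41.1] [29. 29. 10.]
```

```bash
python3 -m handwheel '[[[18,0.2,0.6],0],[[20,0,0],0],[[18,0,0],0],[[14,0,0],0],[[9,0,0],0],[[6,0,0],0],[[2.2,0,0],0],[[0,0,0],0],[[0,0,0],0],[[0,0,0],0]]'
python3 -m handwheel '[[[0,0,0],0],[[0,0,0],0],[[0,0,0],0],[[0,0,0],0],[[0,0,0],0],[[0,0,0],0],[[0,0,0],0],[[0,0,0],0],[[0,0,0],0],[[0,0,0],0]]' 255 25
python3 -m handwheel '[[[-8,0,0],0],[[-14,0,0],0],[[-18,0,0],0],[[-18,0,0],0],[[-14,0,0],0],[[-8,0,0],0],[[0,0,0],0],[[0,0,0],0],[[0,0,0],0],[[0,0,0],0]]'
python3 -c "
from h import *
st();to(*PAD[1],33.5)"
```

```text
clock: 38.75
eef_pos: [454.4, -290.7, 18.1]
eef_rot: [1.043, 1.57, -0.621]
wrist_force: [-0.4, -0.0, -0.6]
finger_gap: 94.1
clock: 40.0
eef_pos: [454.3, -290.6, 17.9]
eef_rot: [1.667, 1.571, 0.003]
wrist_force: [0.2, 0.6, -1.0]
finger_gap: 29.7
clock: 41.25
eef_pos: [454.2, -290.6, 97.5]
eef_rot: [-2.119, 1.57, 2.5]
wrist_force: [-0.1, -0.1, 0.2]
finger_gap: 29.5
t 41.25 pos [ 454.2 -290.6   97.5] yang -0.093 xaxis [-0.  0. -1.] gap 29.5 F [-0.1 -0.1  0.2]
to (604.7, -76, 33.5) tool delta [  64.   129.9 -227.6]
```

```bash
python3 -m handwheel '[[[0,7,-12],0],[[0,14,-25],0],[[0,20,-35],0],[[0,23,-40],0],[[0,22,-39],0],[[0,18,-32],0],[[0,14,-24],0],[[0,8,-14],0],[[0,3.9,-6.6],0],[[0,0,0],0]]'
python3 -m handwheel '[[[0,0,0],0],[[10,0,0],0],[[14,0,0],0],[[14,0,0],0],[[10,0,0],0],[[7,0,0],0],[[4,0,0],0],[[3,0,0],0],[[1.5,0,0],0],[[0,0,0],0]]'
python3 -c "
from h import *
st();to(*PAD[1],33.5)"
```

```text
clock: 42.5
eef_pos: [604.7, -76.1, 97.7]
eef_rot: [-1.404, 1.571, -3.068]
wrist_force: [0.5, -0.1, -0.6]
finger_gap: 29.3
clock: 43.75
eef_pos: [604.9, -76.1, 34.5]
eef_rot: [1.405, 1.571, -0.259]
wrist_force: [-0.4, 0.4, -0.4]
finger_gap: 29.5
t 43.75 pos [604.9 -76.1  34.5] yang -0.093 xaxis [ 0. -0. -1.] gap 29.5 F [-0.4  0.4 -0.4]
to (604.7, -76, 33.5) tool delta [ 1.  -0.2 -0. ]
```

Lower, release, rise, then back away toward the robot to clear the view.

```bash
python3 -m handwheel '[[[0.7,0,0],0],[[0.7,0,0],0],[[0,0,0],0],[[0,0,0],0],[[0,0,0],0],[[0,0,0],0],[[0,0,0],0],[[0,0,0],0],[[0,0,0],0],[[0,0,0],0]]'
python3 -m handwheel '[[[0,0,0],0],[[0,0,0],0],[[0,0,0],0],[[0,0,0],0],[[0,0,0],0],[[0,0,0],0],[[0,0,0],0],[[0,0,0],0],[[0,0,0],0],[[0,0,0],0]]' 0
python3 -m handwheel '[[[-10,0,0],0],[[-20,0,0],0],[[-30,0,0],0],[[-30,0,0],0],[[-30,0,0],0],[[-10,0,0],0],[[0,0,0],0],[[0,0,0],0],[[0,0,0],0],[[0,0,0],0]]'
python3 -m handwheel '[[[0,-15,15],0],[[0,-30,30],0],[[0,-35,40],0],[[0,-35,40],0],[[0,-35,40],0],[[0,-30,40],0],[[0,-20,30],0],[[0,-10,15],0],[[0,0,0],0],[[0,0,0],0]]'
python3 - <<'E'
from h import *
st()
for n in("top","scene"):
    c=manip.camera(n); cv2.imwrite(f"pics/{n}9.png",c["pixels"][...,::-1]); P=pts(c)
    for k in (1,2,3,4):
        for d in manip.cut_out(f"cap{k}_center",n)[:2]:
            q=P[d["region"]&(c["z_map"]>0)]
            if len(q)<5: continue
            zt=np.percentile(q[:,2],90); t=q[abs(q[:,2]-zt)<6]; m=(t.min(0)+t.max(0))/2
            print(n,k,round(d["confidence"],2),"ztop",round(zt),"c",np.round(m,1),"err",np.round(m[:2]-PAD[k],1))
E
```

```text
clock: 45.0
eef_pos: [604.8, -76.1, 32.9]
eef_rot: [-0.174, 1.571, -1.838]
wrist_force: [-0.7, -0.3, -0.3]
finger_gap: 29.6
clock: 46.25
eef_pos: [604.8, -76.1, 33.0]
eef_rot: [0.876, 1.571, -0.787]
wrist_force: [-0.2, -0.7, -0.0]
finger_gap: 93.7
clock: 47.5
eef_pos: [604.6, -76.0, 162.3]
eef_rot: [-1.668, 1.57, 2.952]
wrist_force: [0.3, 0.8, -0.2]
finger_gap: 94.3
clock: 48.75
eef_pos: [373.1, -304.8, 162.8]
eef_rot: [-2.859, 1.571, 1.761]
wrist_force: [0.1, 0.2, -0.1]
finger_gap: 93.9
t 48.75 pos [ 373.1 -304.8  162.8] yang -0.092 xaxis [-0.  0. -1.] gap 93.9 F [ 0.1  0.2 -0.1]
top 1 0.62 ztop 59 c [602.4 -75.5  57.9] err [-2.3  0.5]
top 1 0.46 ztop 54 c [ 596.7 -143.5   53. ] err [ -8.  -67.5]
top 2 0.81 ztop 72 c [610.3  10.2  70. ] err [-2.2  1.2]
top 3 0.95 ztop 85 c [620.2  97.3  84. ] err [-1.1 -0.2]
top 4 0.6 ztop 98 c [627.3 182.9  97.4] err [-1.7  0.9]
scene 1 0.68 ztop 58 c [605.7 -76.4  57.5] err [ 1.  -0.4]
scene 1 0.59 ztop 54 c [ 600.  -143.6   52.7] err [ -4.7 -67.6]
scene 2 0.66 ztop 72 c [612.4   9.7  71.8] err [-0.1  0.7]
scene 3 0.72 ztop 85 c [622.2  96.5  84.2] err [ 0.9 -1. ]
scene 4 0.81 ztop 99 c [630.  181.7  97.6] err [ 1.  -0.3]
```

View pics/scene9.png

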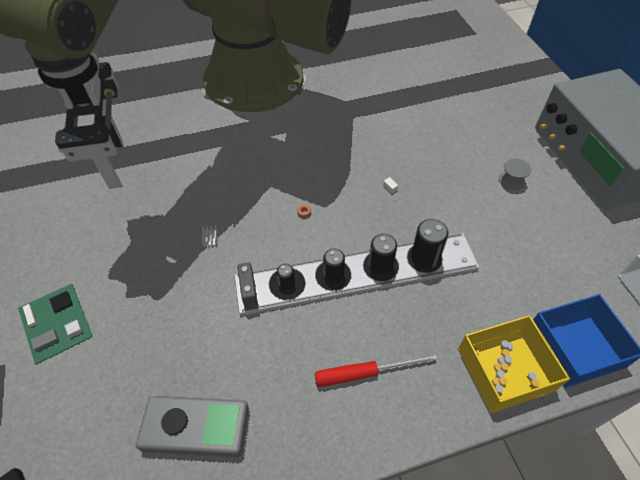

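View pics/top9.png

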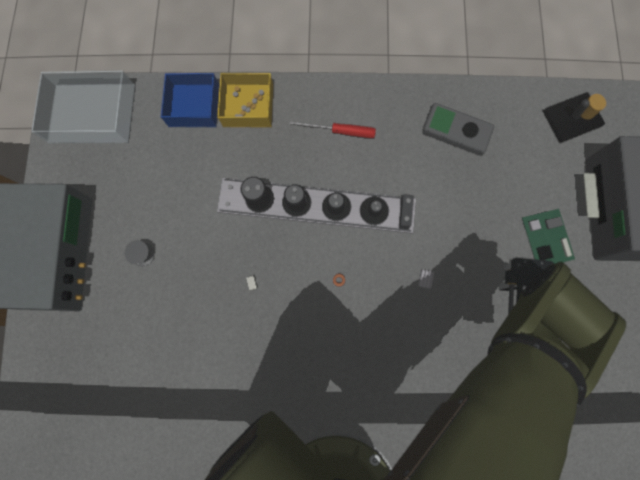

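All four stand upright on their pads. In the scene view they are at (287,280), (333,268), (383,257) and (431,246), rising in size away from the end stop at (247,287). The gripper is clear of everything.

```bash
python3 -c "
from cell import manip
print(manip.sign_off())"
```

```text
the job is handed in; nothing more can be done
None
```

The four capacitors are standing on the rail in order of size, and I handed the job in at about 49 s of the 106 s allowed. Cap1 is on pad_d beside the end stop, cap2 on pad_c, cap3 on pad_b and cap4 on pad_a.

- **Position:** the last top and scene pictures put every capacitor within about 2.5 mm of its pad centre, against the 12 mm limit. The two cameras differ by 2–3 mm in x, about what their calibration allows.
- **Height:** the tops are at the heights expected for resting on the pads.
- **Standing free:** both pictures show all four upright, with the gripper open and well clear.
- **Failed checks:** two checks on cap2 partway through gave no result. The arm hid it from the top camera, and the scene detection had no usable points. Later pictures confirmed it was in place.
- **Wrong detections:** in the last pictures the network also offered the end stop as a second, lower-confidence "cap1". I ignored it.

Sign-off reports no verdict, so I can't confirm the judged result.

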